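# Park the index plunger and turn the model turntable

## Robot

A 7-joint arm with a two-finger parallel gripper is mounted at the origin on the work surface. World frame = base frame: x ahead of the robot, y to its left, z up, the work surface at z = 0. Lengths are in m, angles in degrees, forces in N, time in s.
With the tool pointing down it reaches from about 0.35 to 0.9 m from the base axis. Payload 19.9 kg.
Tool frame: the origin (TCP) lies on the mounting face of the last link; the fingertips stand 173 mm ahead of it and the grasp point (between the pads) lies 155 mm ahead of it; z points along the fingers, y is the line along which they close (so a half turn about z gives the same grasp; the last joint's range is limited). The gripper opens to 85 mm and grips with 20 to 120 N. Pads are 22 mm wide; open, the fingers measure 114 mm over their backs; the gripper's body (76 mm by 85 mm) begins 54 mm behind the grasp point. The pads swing forward as they close: fully open they stand 13 mm farther back than shut.
Start: joints at [-72.852, 23.915, -0.59, 92.452, 0.269, 63.638, -3.037], TCP at [0.209, 0.589, 0.405] pointing down, gripper open.
Joint ranges: [-161.28, 161.28], [-22.2, 115.67], [-73.04, 71.86], [3.21, 147.25], [-68.34, 248.33], [10.77, 114.83], [-161.83, 161.83]. Speed limits (degrees/s): [108.29, 108.29, 136.94, 136.94, 172.46, 172.46, 172.46].

## Interface

Orientations are given as [roll, pitch, yaw] about the fixed x, y, z axes, in that order (R = Rz(yaw) Ry(pitch) Rx(roll)).
In Python, from rig import * gives the robot as it stands.
- The arm moves only by the shell command python3 -m crank 'ROWS' [FORCE]. ROWS is JSON, a list of rows, each an object of numbers: "claw": the finger opening in mm, from 0 to 85.4; "tx", "ty", "tz": the shift along the tool's x, y, z in mm; "ax", "ay", "az": the turn, a rotation vector about the tool's x, y, z in degrees. In form: [{"claw": .., "tx": .., "ty": .., "tz": .., "ax": .., "ay": .., "az": ..}, ...]. A call has 1 to 5 rows; each row shifts and turns the commanded pose from where the row before left it, along the tool's axes as they then stand; what a row does not reach is not made up. A row lasts 1/8 s, in which the tool goes at most 62.5 mm and 10.7 degrees, less where a joint would pass 70% of its speed; a pose out of reach is approached as far as the arm can. A call is refused whole if a number of a shift passes 62.5 or a number of a turn 10.7, either way. A call with a gripper value outside its range is refused whole. The fingers move at their own pace and stop on an object; FORCE is the grip in N (left out, the last holds). Time passes only in rows, so rows that do not move let the fingers close. It gives the time, the measured TCP pose, the force and the opening at its end, in the units of the state.
- get_obs(): the state, without advancing time (a new reading comes with each control period).
- camera(name): name is "side" or "top"; returns (picture, depth): 400x640x3 uint8, blue, green, red; 400x640 float32, m along the optical axis (not along the pixel's ray), 0 where there is no reading.
- calibration(name): a dict with "K" (3x3 intrinsics, pixels), "D" ([k1, k2, p1, p2, k3] as OpenCV has them; the pictures are not rectified), "R" (3x3) and "t" (3): a world point X has camera coordinates R X + t. Camera axes: x right, y down, z forward; pixel columns grow to the right and rows downward; lengths in m; the calibration is good to about 2 mm. A picture is of the moment at which its call begins. calibration takes no time and is no camera call.
- sign_off(): hands the job in, once; it reports no verdict.
The state is a dict: "t": time; "q": joint angles; "dq": joint speeds; "tau": joint torques, N m; "eef_pos": TCP position; "orientation": TCP orientation; "ft_force": force on the tool from outside, world axes, zero at the start; "torque": the same for the moment, N m; "width": finger opening in m.
Only numpy, scipy, OpenCV 4.12 (cv2) and the standard library are available. Lean on these libraries where they do the work, as an engineer would, in place of code of your own. Each camera call takes 0.05 s, during which the arm holds its last target. There are 200 camera calls.

## Task

Free the small assembly turntable for hand turning: pull the orange index plunger knob up, twist it clockwise (seen from above) until it meets its stop and let it down into the rest notch so that it stays retracted by itself, feeling your way and never forcing the plunger. Then turn the freed disc anticlockwise by its blue post, all the way to its end stop, let go, and leave the tumbler, the glue bottle and the parts tray where they are.

Things in the scene. Friction and masses are not known exactly. Their poses are not given: they have to be found in the camera images.
- stand: Fixed stand of a small assembly turntable; origin on the desk under the disc's axis, z up. On its -y side an aluminium column, 120 to 150 from the disc's axis, has an arm (62 wide, top 85 above the desk) over the disc's rim, which carries the upright index plunger 85 from the axis. A crown of steel blocks on the arm, 56 across and up to 111 above the desk, surrounds the plunger.
- knob_grip (a point): Centre, on its upright turning axis, of the orange bar knob atop the plunger: 12 wide (its own x), 40 long (y), 18 high, 140 above the desk when home. Below it a brass lug, 25 long to the knob's own -y (side of the white dot), starts in a deep slot of the crown, which prevents turning. The spring pulls the knob down with 5 N at home, rising 0.4 N per mm of lift; turning it is nearly free.
- plunger (a joint): Height of the plunger over home (m). 0: pin down in the disc, disc locked. From 0.013 the lug clears the crown's crest; a hard shoulder ends the pull at 0.019. Parked in the rest notch it reads 0.009, pin clear of the disc; left on the crest (not parked) 0.013. Over-pulling, twisting before it is clear or pressing on against the stop loads the plunger; it must not bear over 22 N.
- knob (a joint): Turn of the knob (rad), clockwise from above, 0 at the start; anticlockwise is blocked. The rest notch's middle is somewhere from 0.60 to 1.36: its ring is settable, so feel for it; let go short of it the lug catches on the crest or drops back. A tall stop is its far wall: the raised lug meets it 0.05 past the middle, 20 from the axis. The notch is 7 wide for the 5 thick lug, 4 deep.
- post_grip (a point): Grasp point on the blue round post (diameter 16) upright on the disc, 80 from the disc's axis; the post stands from 40 to 85 above the desk and this point is at 70.
- turntable_axis (a point): Point on the upright axis of the aluminium disc (radius 105), at the disc's top, 40 above the desk. A brick flower in a white pot is fixed here (radius 26, top 100 above the desk).
- turntable (a joint): Turn of the disc (rad), growing anticlockwise from above; 0 when locked by the pin, end stop at 1.20. Stays where it is left; needs about 2 N at the post.
- tumbler: Bystander: white loose jar-shaped tumbler, radius 34, 130 high; origin at the centre of its underside.
- glue: Bystander: small loose yellow glue bottle with red cap, radius 18, 95 high; origin at the centre of its underside.
- parts_tray: Bystander: loose white tray 100 x 120 x 22 with pink and green pieces; origin at the centre of its underside.

How it is judged:
By the outcome, as a careful person would: the job done as asked, in the order asked, and still so for the second after the job is handed in, with the robot touching nothing.
It also fails if it takes over 70 s, if anything falls off the work surface, if the arm or the gripper's body presses on something with over 40 N, if the wrist force passes 120 N, or if a joint passes its speed limit or range.

## Working session

There is one attempt and no reset: what is moved stays moved. The work goes in short steps, Python scripts to look and compute and a shell command to move; the robot and the scene stay as the last step left them, time stands still between calls to the robot, and variables do not carry over. Pictures are saved under pics/ and viewed, on a budget of 10 in all, crops included, one or two more only if the job needs it, and the job is handed in when it is done.

```bash
ls; mkdir -p pics; python3 - <<'E'
from rig import *
import cv2,numpy as np
o=get_obs();print({k:np.round(v,3).tolist() for k,v in o.items()})
for n in("top","side"):
    p,d=camera(n);cv2.imwrite(f"pics/{n}0.png",p);np.save(f"pics/{n}0.npy",d)
    c=calibration(n);print(n,np.round(c["K"],1).tolist(),np.round(-np.array(c["R"]).T@c["t"],3),np.round(c["R"],2).tolist(),c["D"])
E
```

```text
pics
{'t': 0.0, 'q': [-72.852, 23.949, -0.592, 92.487, 0.27, 63.638, -3.036], 'dq': [-0.069, -0.046, -0.091, 0.028, -0.053, -0.008, 0.015], 'tau': [-0.001, -86.446, 0.679, -43.488, 0.019, 0.007, -0.0], 'eef_pos': [0.209, 0.589, 0.404], 'orientation': [-179.928, 0.005, 160.477], 'ft_force': [0.358, 0.351, 0.122], 'torque': [-0.02, -0.0, 0.01], 'width': 0.086}
top [[452.1, 0.0, 318.3], [0.0, 452.1, 204.0], [0.0, 0.0, 1.0]] [0.448 0.011 1.302] [[0.03, -1.0, 0.0], [-0.99, -0.03, -0.14], [0.14, -0.0, -0.99]] [0.02966503 0.         0.         0.         0.        ]
side [[386.9, 0.0, 329.9], [0.0, 386.9, 196.1], [0.0, 0.0, 1.0]] [ 0.308 -0.48   0.848] [[0.85, -0.53, -0.01], [-0.41, -0.65, -0.64], [0.33, 0.55, -0.77]] [-0.0741664  0.         0.         0.         0.       ]
```

View pics/top0.png

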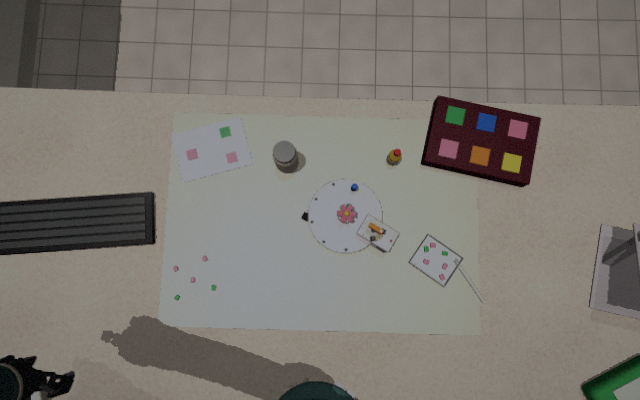

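View pics/side0.png

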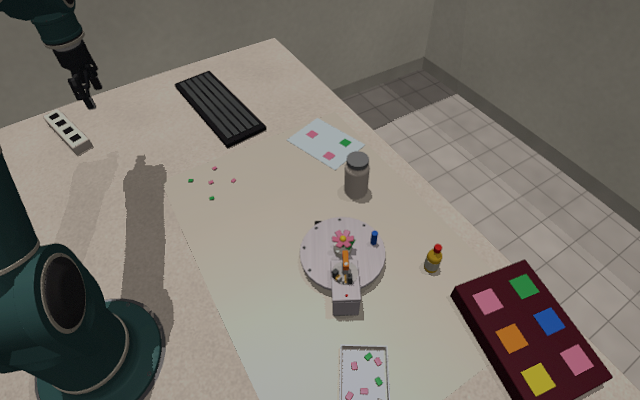

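The top view shows the disc at about (345,215), knob (377,230), post (354,187), glue (394,156), tumbler (286,155) and tray (436,260). The side view shows the knob at about (346,258) and the post at (374,238).

```bash
cat > h.py <<'E'
from rig import *
import cv2,numpy as np
def ray(n,uv):
    c=calibration(n);R=np.array(c["R"]);t=np.array(c["t"])
    p=cv2.undistortPoints(np.array([[uv]],float),np.array(c["K"]),np.array(c["D"]))[0,0]
    return -R.T@t, R.T@np.array([p[0],p[1],1])
def onz(n,uv,z):
    o,d=ray(n,uv);return o+d*(z-o[2])/d[2]
def two(a,b):
    (o1,d1),(o2,d2)=ray("top",a),ray("side",b)
    s=np.linalg.lstsq(np.c_[d1,-d2],o2-o1,rcond=None)[0]
    p,q=o1+s[0]*d1,o2+s[1]*d2
    return (p+q)/2,np.linalg.norm(p-q)
def blobs(p,lo,hi,roi,amin=5):
    x0,y0,x1,y1=roi;m=np.zeros(p.shape[:2],np.uint8)
    m[y0:y1,x0:x1]=cv2.inRange(cv2.cvtColor(p,cv2.COLOR_BGR2HSV),lo,hi)[y0:y1,x0:x1]
    k,l,s,c=cv2.connectedComponentsWithStats(m)
    return [(c[i],s[i],l==i) for i in range(1,k) if s[i][4]>=amin]
E
python3 - <<'E'
from h import *
P={n:cv2.imread(f"pics/{n}0.png") for n in("top","side")}
D={n:np.load(f"pics/{n}0.npy") for n in P}
roi={"top":(280,140,420,260),"side":(290,200,450,330)}
for n in P:
  for nm,lo,hi,z in(("orange",(8,150,90),(22,255,255),.149),("blue",(100,120,60),(130,255,255),.085),("red",(0,150,80),(6,255,255),.095),("pink",(150,60,80),(179,255,255),.1)):
    for c,s,m in blobs(P[n],lo,hi,roi[n]):
      ys,xs=np.where(m);w=np.array([onz(n,(x,y),z) for x,y in zip(xs,ys)])
      e=np.linalg.eigh(np.cov(w[:,:2].T))
      print(n,nm,c.round(1),s,"on z",z,w.mean(0).round(3),"sd",np.sqrt(e[0]).round(4),"ang",np.degrees(np.arctan2(e[1][1,1],e[1][0,1])).round(0))
# disc by ellipse in top
g=cv2.cvtColor(P["top"],cv2.COLOR_BGR2GRAY)
a=cv2.resize(P["top"][165:275,290:450],None,fx=4.8,fy=4.8,interpolation=cv2.INTER_CUBIC)
b=cv2.resize(P["side"][210:320,290:450],None,fx=4.8,fy=4.8,interpolation=cv2.INTER_CUBIC)
cv2.imwrite("pics/z0.png",cv2.resize(np.vstack([a,b]),None,fx=.56,fy=.56,interpolation=cv2.INTER_AREA))
E
```

```text
top orange [393.8 156. ] [389 150  12  11  69] on z 0.149 [ 0.738 -0.182  0.149] sd [0.0061 0.0086] ang 60.0
top orange [346.6 213.6] [344 211   5   5   8] on z 0.149 [ 0.583 -0.062  0.149] sd [0.0029 0.0047] ang 137.0
top orange [374.6 227.8] [369 223  13  11  54] on z 0.149 [ 0.549 -0.135  0.149] sd [0.0034 0.0095] ang 55.0
top blue [353.7 186.2] [351 184   6   6  24] on z 0.085 [ 0.667 -0.084  0.085] sd [0.0034 0.0046] ang 131.0
top red [397.1 152.1] [395 150   6   6  27] on z 0.095 [ 0.763 -0.2    0.095] sd [0.0041 0.0042] ang 157.0
top pink [346.1 213.2] [337 205  19  18 185] on z 0.1 [ 0.59  -0.064  0.1  ] sd [0.0126 0.0129] ang 77.0
side orange [434.5 256.2] [427 249  15  14 113] on z 0.149 [ 0.709 -0.236  0.149] sd [0.007  0.0081] ang 120.0
side orange [345.  257.8] [342 251   7  16  71] on z 0.149 [ 0.548 -0.14   0.149] sd [0.0033 0.011 ] ang 58.0
side orange [337.  276.9] [336 275   4   5   7] on z 0.149 [ 0.51  -0.168  0.149] sd [0.001  0.0037] ang -159.0
side orange [345. 278.] [345 275   1   7   7] on z 0.149 [ 0.523 -0.179  0.149] sd [0.     0.0048] ang 57.0
side blue [374.  237.2] [371 231   7  14  62] on z 0.085 [ 0.659 -0.098  0.085] sd [0.0035 0.0119] ang 47.0
side red [437.7 247.1] [434 244   8   7  39] on z 0.095 [ 0.762 -0.203  0.095] sd [0.0042 0.0048] ang 61.0
side pink [342.4 238.6] [332 230  22  18 216] on z 0.1 [ 0.588 -0.07   0.1  ] sd [0.0127 0.0131] ang -171.0
```

View pics/z0.png

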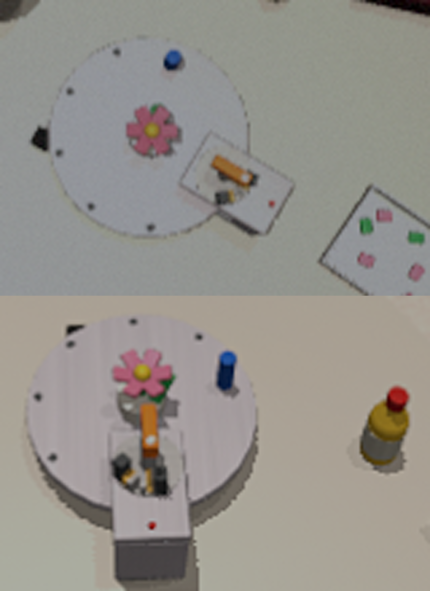

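The crop shows the bar knob in line with the arm, with the white dot on the column side. The post is clear and the dark end stop is opposite the arm. Next I'll refine positions using depth heights.

```bash
python3 - <<'E'
from h import *
for n,roi in(("top",(290,165,420,275)),("side",(280,200,400,330))):
    D=np.load(f"pics/{n}0.npy");c=calibration(n);R=np.array(c["R"]);t=np.array(c["t"])
    x0,y0,x1,y1=roi
    v,u=np.mgrid[y0:y1,x0:x1];u=u.ravel();v=v.ravel()
    p=cv2.undistortPoints(np.c_[u,v].astype(float)[:,None],np.array(c["K"]),np.array(c["D"]))[:,0]
    z=D[v,u];X=(np.c_[p*z[:,None],z]-t)@R
    k=z>0
    for nm,lo,hi,ctr,r in(("knob",.135,.165,(.546,-.137),.035),("armtop",.08,.09,(.54,-.15),.09),("post",.076,.095,(.663,-.088),.02),("flower",.09,.11,(.589,-.066),.04)):
        m=k&(X[:,2]>lo)&(X[:,2]<hi)&(np.hypot(X[:,0]-ctr[0],X[:,1]-ctr[1])<r)
        if m.sum()<4: print(n,nm,m.sum());continue
        w=X[m];rc=cv2.minAreaRect((w[:,:2]*1000).astype(np.float32));e=np.linalg.eigh(np.cov(w[:,:2].T))[1][:,1]
        print(n,nm,m.sum(),w.mean(0).round(4),"rect",np.round(rc[0],1),np.round(rc[1],1),round(rc[2],1),"ang",np.degrees(np.arctan2(e[1],e[0])).round(1))
    m=k&(X[:,2]>.034)&(X[:,2]<.046)&(np.hypot(X[:,0]-.589,X[:,1]+.066)<.12)
    w=X[m,:2]; h=cv2.convexHull((w*1000).astype(np.float32))[:,0]
    print(n,"disc",m.sum(),X[m,2].mean().round(4),cv2.minEnclosingCircle(h),X[m].mean(0).round(4))
    m=k&(np.hypot(X[:,0]-.589,X[:,1]+.066)>.12)&(X[:,2]<.02);print("desk z",np.median(X[m,2]).round(4))
# both-view points
P={n:cv2.imread(f"pics/{n}0.png") for n in("top","side")}
print("flower",two((346.1,213.2),(342.4,238.6)),"red",two((397.1,152.1),(437.7,247.1)))
print("q yaw0",get_obs()["orientation"])
E
```

```text
top knob 85 [ 0.5476 -0.1376  0.1488] rect [ 548.1 -137.9] [41.1 12.9] 58.6 ang 59.4
top armtop 657 [ 0.5397 -0.1519  0.0858] rect [ 541.4 -151.4] [101.1  64. ] 60.2 ang 59.5
top post 30 [ 0.6686 -0.0855  0.0853] rect [668.6 -86.2] [13.7 13.9] 1.0 ang 147.2
top flower 225 [ 0.5924 -0.0642  0.0964] rect [592.7 -63.9] [47.  48.4] 2.5 ang -168.6
top disc 3527 0.041 ((590.8767700195312, -65.18318176269531), 105.92927551269531) [ 0.5926 -0.0562  0.041 ]
desk z 0.0021
side knob 110 [ 0.5466 -0.1417  0.1461] rect [ 547.6 -139.9] [37.8 11.9] 61.1 ang 61.5
side armtop 917 [ 0.5387 -0.1583  0.0841] rect [ 550.8 -134.6] [140.2  62.1] 60.5 ang 59.6
side post 36 [ 0.6665 -0.0876  0.0818] rect [666.8 -87.6] [12.7 14.7] 52.2 ang 131.3
side flower 236 [ 0.5903 -0.0664  0.0933] rect [590.7 -66.1] [47.7 49.1] 58.3 ang 61.5
side disc 3518 0.0384 ((590.6736450195312, -64.77381134033203), 105.20099639892578) [ 0.5893 -0.0608  0.0384]
desk z -0.0008
flower (array([ 0.59123115, -0.06469419,  0.0907262 ]), np.float64(0.00011151438934234783)) red (array([ 0.76464503, -0.20130493,  0.09016628]), np.float64(0.0006179367799814492))
q yaw0 [-1.79934057e+02  5.53224394e-03  1.60472381e+02]
```

```bash
cat >> h.py <<'E'
def rows(dx,dy,dz,dyaw,n,yaw):
    "world shift mm, yaw change deg -> rows in tool axes (tool down)"
    for i in range(n):
        a=np.radians(yaw+dyaw*i/n);c,s=np.cos(a),np.sin(a)
        print(np.round([(c*dx+s*dy)/n,(s*dx-c*dy)/n,-dz/n,-dyaw/n],1))
def st():
    o=get_obs();print("t",o["t"],"pos",np.round(o["eef_pos"],4),"ori",np.round(o["orientation"],2),"F",np.round(o["ft_force"],2),"T",np.round(o["torque"],3),"w",round(o["width"],4));return o
E
python3 -c "
from h import *
rows(339,-727.5,0,-100.5,15,160.5)"
```

```text
[-37.5 -38.2   0.    6.7]
[-41.7 -33.5   0.    6.7]
[-45.3 -28.4   0.    6.7]
[-48.3 -23.    0.    6.7]
[-50.7 -17.2   0.    6.7]
[-52.3 -11.1   0.    6.7]
[-53.3  -5.    0.    6.7]
[-53.5   1.3   0.    6.7]
[-53.    7.5   0.    6.7]
[-51.7  13.7   0.    6.7]
[-49.8  19.6   0.    6.7]
[-47.2  25.3   0.    6.7]
[-43.9  30.6   0.    6.7]
[-40.   35.5   0.    6.7]
[-35.6  39.9   0.    6.7]
```

```bash
python3 -m crank '[{"claw":60,"tx":-37.5,"ty":-38.2,"az":6.7},{"claw":60,"tx":-41.7,"ty":-33.5,"az":6.7},{"claw":60,"tx":-45.3,"ty":-28.4,"az":6.7},{"claw":60,"tx":-48.3,"ty":-23,"az":6.7},{"claw":60,"tx":-50.7,"ty":-17.2,"az":6.7}]' 20
python3 -m crank '[{"claw":60,"tx":-52.3,"ty":-11.1,"az":6.7},{"claw":60,"tx":-53.3,"ty":-5,"az":6.7},{"claw":60,"tx":-53.5,"ty":1.3,"az":6.7},{"claw":60,"tx":-53,"ty":7.5,"az":6.7},{"claw":60,"tx":-51.7,"ty":13.7,"az":6.7}]'
python3 -c "
from h import *
o=st();p=o['eef_pos']*1000
rows(548-p[0],-138.8-p[1],345-p[2],60-o['orientation'][2],5,o['orientation'][2]);print(np.round(o['q'],1))"
```

```text
t 0.1 pos [0.2089 0.5889 0.4041] ori [-1.7993e+02  1.0000e-02  1.6047e+02] F [0.08 0.3  0.3 ] T [-0.025 -0.001 -0.029] w 0.0854
[-112.6 -114.5   11.8   20.1]
[-145.1  -68.9   11.8   20.1]
[-159.9  -14.8   11.8   20.1]
[-155.2   41.    11.8   20.1]
[-131.7   91.9   11.8   20.1]
[-72.9  23.9  -0.6  92.5   0.3  63.6  -3. ]invalid input at $[0]: expected keys claw, tx, ty, tz, ax, ay, az
invalid input at $[0]: expected keys claw, tx, ty, tz, ax, ay, az
```

All keys are needed in every row.

```bash
python3 -m crank '[{"claw":60,"tx":-37.5,"ty":-38.2,"tz":0,"ax":0,"ay":0,"az":6.7},{"claw":60,"tx":-41.7,"ty":-33.5,"tz":0,"ax":0,"ay":0,"az":6.7},{"claw":60,"tx":-45.3,"ty":-28.4,"tz":0,"ax":0,"ay":0,"az":6.7},{"claw":60,"tx":-48.3,"ty":-23,"tz":0,"ax":0,"ay":0,"az":6.7},{"claw":60,"tx":-50.7,"ty":-17.2,"tz":0,"ax":0,"ay":0,"az":6.7}]' 20
python3 -m crank '[{"claw":60,"tx":-52.3,"ty":-11.1,"tz":0,"ax":0,"ay":0,"az":6.7},{"claw":60,"tx":-53.3,"ty":-5,"tz":0,"ax":0,"ay":0,"az":6.7},{"claw":60,"tx":-53.5,"ty":1.3,"tz":0,"ax":0,"ay":0,"az":6.7},{"claw":60,"tx":-53,"ty":7.5,"tz":0,"ax":0,"ay":0,"az":6.7},{"claw":60,"tx":-51.7,"ty":13.7,"tz":0,"ax":0,"ay":0,"az":6.7}]'
python3 -c "
from h import *
o=st();p=o['eef_pos']*1000
rows(548-p[0],-138.8-p[1],345-p[2],60-o['orientation'][2],5,o['orientation'][2]);print(np.round(o['q'],1))"
```

```text
t: 0.72
eef_pos: [0.3222, 0.3448, 0.4046]
orientation: [-180.0, -0.0, 126.8]
ft_force: [1.2, 1.3, 0.6]
width: 0.06
t: 1.35
eef_pos: [0.435, 0.1023, 0.4048]
orientation: [180.0, -0.0, 93.3]
ft_force: [1.3, 1.1, 0.3]
width: 0.0603
t 1.35 pos [0.435  0.1023 0.4048] ori [ 1.7999e+02 -1.0000e-02  9.3270e+01] F [1.3  1.14 0.34] T [ 0.039 -0.023  0.043] w 0.0603
[-49.4  19.8  12.    6.7]
[-46.8  25.4  12.    6.7]
[-43.5  30.7  12.    6.7]
[-39.7  35.5  12.    6.7]
[-35.3  39.9  12.    6.7]
[-42.8   5.4  27.3 117.4  -3.   57.8 -10.7]
```

```bash
python3 -m crank '[{"claw":60,"tx":-49.4,"ty":19.8,"tz":12,"ax":0,"ay":0,"az":6.7},{"claw":60,"tx":-46.8,"ty":25.4,"tz":12,"ax":0,"ay":0,"az":6.7},{"claw":60,"tx":-43.5,"ty":30.7,"tz":12,"ax":0,"ay":0,"az":6.7},{"claw":60,"tx":-39.7,"ty":35.5,"tz":12,"ax":0,"ay":0,"az":6.7},{"claw":60,"tx":-35.3,"ty":39.9,"tz":12,"ax":0,"ay":0,"az":6.7}]'
python3 -m crank '[{"claw":45,"tx":0,"ty":0,"tz":0,"ax":0,"ay":0,"az":0},{"claw":45,"tx":0,"ty":0,"tz":0,"ax":0,"ay":0,"az":0}]'
python3 -c "
from h import *
o=st();p=o['eef_pos']*1000
rows(548-p[0],-138.8-p[1],295-p[2],60-o['orientation'][2],1,o['orientation'][2]);print(np.round(o['q'],1))
p,d=camera('side');cv2.imwrite('pics/s1.png',cv2.resize(p[150:330,240:450],None,fx=3,fy=3,interpolation=cv2.INTER_CUBIC))"
```

```text
t: 1.98
eef_pos: [0.5488, -0.1383, 0.3441]
orientation: [-180.0, 0.0, 59.8]
ft_force: [0.8, 1.7, 0.4]
width: 0.0604
t: 2.22
eef_pos: [0.5481, -0.1366, 0.3443]
orientation: [-180.0, 0.0, 60.0]
ft_force: [0.1, 0.7, -0.4]
width: 0.045
t 2.225 pos [ 0.5481 -0.1366  0.3443] ori [-1.7995e+02  2.0000e-02  6.0000e+01] F [ 0.11  0.68 -0.37] T [-0.005  0.02   0.027] w 0.045
[-2.   1.1 49.3 -0. ]
[-18.9  25.6  38.1 105.5 -18.9  55.4  -2.6]
```

View pics/s1.png

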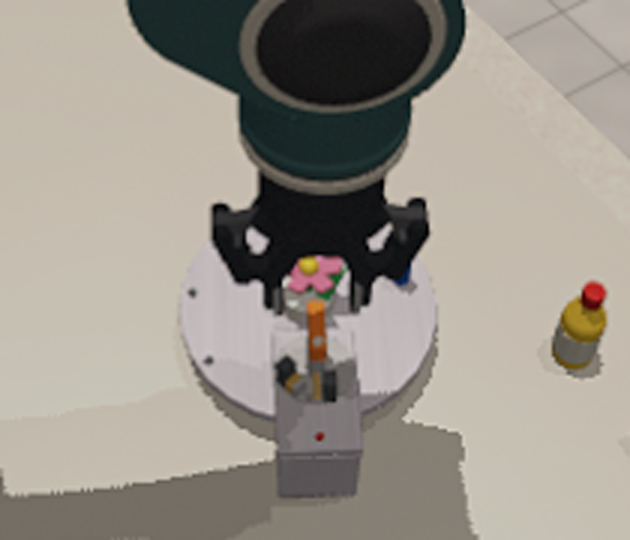

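The fingers straddle the knob: tips at about (275,300) and (360,295), with the knob between them at 316. I'll descend and close.

```bash
python3 -m crank '[{"claw":35,"tx":-2,"ty":1,"tz":16,"ax":0,"ay":0,"az":0},{"claw":35,"tx":0,"ty":0,"tz":17,"ax":0,"ay":0,"az":0},{"claw":35,"tx":0,"ty":0,"tz":16,"ax":0,"ay":0,"az":0},{"claw":30,"tx":0,"ty":0,"tz":0,"ax":0,"ay":0,"az":0}]'
python3 -c "
from h import *
st()"
python3 -m crank '[{"claw":18,"tx":0,"ty":0,"tz":0,"ax":0,"ay":0,"az":0},{"claw":15,"tx":0,"ty":0,"tz":0,"ax":0,"ay":0,"az":0},{"claw":5,"tx":0,"ty":0,"tz":0,"ax":0,"ay":0,"az":0},{"claw":5,"tx":0,"ty":0,"tz":0,"ax":0,"ay":0,"az":0}]' 25
python3 -c "
from h import *
st()"
```

```text
t: 2.78
eef_pos: [0.5477, -0.1389, 0.2942]
orientation: [-179.9, 0.1, 60.0]
ft_force: [0.3, 0.4, 0.7]
width: 0.0302
t 2.775 pos [ 0.5477 -0.1389  0.2942] ori [-1.7988e+02  7.0000e-02  5.9980e+01] F [0.28 0.44 0.71] T [-0.023  0.012 -0.031] w 0.0302
t: 3.28
eef_pos: [0.5481, -0.1391, 0.2962]
orientation: [180.0, -0.0, 60.0]
ft_force: [-2.3, 1.1, 7.4]
width: 0.0121
t 3.275 pos [ 0.5481 -0.1391  0.2962] ori [ 1.7997e+02 -2.0000e-02  5.9970e+01] F [-2.32  1.06  7.36] T [0.271 0.497 0.022] w 0.0121
```

```bash
python3 -m crank '[{"claw":5,"tx":0,"ty":0,"tz":-2,"ax":0,"ay":0,"az":0},{"claw":5,"tx":0,"ty":0,"tz":-2,"ax":0,"ay":0,"az":0},{"claw":5,"tx":0,"ty":0,"tz":0,"ax":0,"ay":0,"az":0}]'
python3 -c "
from h import *
st()"
python3 -m crank '[{"claw":5,"tx":0,"ty":0,"tz":-2,"ax":0,"ay":0,"az":0},{"claw":5,"tx":0,"ty":0,"tz":-2,"ax":0,"ay":0,"az":0},{"claw":5,"tx":0,"ty":0,"tz":0,"ax":0,"ay":0,"az":0}]'
python3 -c "
from h import *
st()"
```

```text
t: 3.65
eef_pos: [0.548, -0.139, 0.2996]
orientation: [-180.0, 0.0, 60.0]
ft_force: [-0.1, 0.3, -6.3]
width: 0.0124
t 3.65 pos [ 0.548  -0.139   0.2996] ori [-1.7999e+02  1.0000e-02  5.9980e+01] F [-0.07  0.31 -6.35] T [ 0.007 -0.203  0.045] w 0.0124
t: 4.03
eef_pos: [0.548, -0.139, 0.3037]
orientation: [-180.0, 0.0, 60.0]
ft_force: [0.9, 0.9, -9.2]
width: 0.0123
t 4.025 pos [ 0.548  -0.139   0.3037] ori [-179.99    0.     59.97] F [ 0.94  0.87 -9.17] T [ 0.058 -0.124 -0.071] w 0.0123
```

```bash
python3 -m crank '[{"claw":5,"tx":0,"ty":0,"tz":-2,"ax":0,"ay":0,"az":0},{"claw":5,"tx":0,"ty":0,"tz":-2,"ax":0,"ay":0,"az":0},{"claw":5,"tx":0,"ty":0,"tz":-2,"ax":0,"ay":0,"az":0},{"claw":5,"tx":0,"ty":0,"tz":0,"ax":0,"ay":0,"az":0}]'
python3 -c "
from h import *
st()"
python3 -m crank '[{"claw":5,"tx":0,"ty":0,"tz":-2,"ax":0,"ay":0,"az":0},{"claw":5,"tx":0,"ty":0,"tz":0,"ax":0,"ay":0,"az":0}]'
python3 -c "
from h import *
st()
for i in range(3):
  p,d=camera('side');c=calibration('side')
  b=max(blobs(p,(8,150,90),(22,255,255),(320,200,380,270)),key=lambda b:b[1][4]);print(b[0].round(2),b[1])
st()"
```

```text
t: 4.53
eef_pos: [0.548, -0.139, 0.3098]
orientation: [-180.0, 0.0, 60.0]
ft_force: [0.4, 0.5, -11.5]
width: 0.0122
t 4.525 pos [ 0.548  -0.139   0.3098] ori [-180.      0.     59.98] F [  0.44   0.53 -11.49] T [ 0.097 -0.046  0.008] w 0.0122
t: 4.78
eef_pos: [0.548, -0.1391, 0.3118]
orientation: [-180.0, 0.0, 60.0]
ft_force: [-0.1, 1.1, -11.5]
width: 0.0119
t 4.775 pos [ 0.548  -0.1391  0.3118] ori [-1.7999e+02  1.0000e-02  5.9980e+01] F [ -0.12   1.11 -11.53] T [ 0.033 -0.055 -0.02 ] w 0.0119
[345.43 255.02] [343 246   6  20 100]
[345.47 255.08] [343 246   7  20 101]
[345.44 255.17] [343 246   6  21 102]
t 4.925 pos [ 0.548  -0.139   0.3116] ori [-1.7999e+02  1.0000e-02  5.9980e+01] F [  0.19   0.46 -11.76] T [ 0.128 -0.061  0.036] w 0.0123
```

```bash
python3 -m crank '[{"claw":5,"tx":0,"ty":0,"tz":0,"ax":0,"ay":0,"az":2},{"claw":5,"tx":0,"ty":0,"tz":0,"ax":0,"ay":0,"az":2},{"claw":5,"tx":0,"ty":0,"tz":0,"ax":0,"ay":0,"az":2},{"claw":5,"tx":0,"ty":0,"tz":0,"ax":0,"ay":0,"az":0}]'
python3 -c "
from h import *
st()"
python3 -m crank '[{"claw":5,"tx":0,"ty":0,"tz":0,"ax":0,"ay":0,"az":4},{"claw":5,"tx":0,"ty":0,"tz":0,"ax":0,"ay":0,"az":4},{"claw":5,"tx":0,"ty":0,"tz":0,"ax":0,"ay":0,"az":4},{"claw":5,"tx":0,"ty":0,"tz":0,"ax":0,"ay":0,"az":0}]'
python3 -c "
from h import *
st()"
python3 -m crank '[{"claw":5,"tx":0,"ty":0,"tz":0,"ax":0,"ay":0,"az":4},{"claw":5,"tx":0,"ty":0,"tz":0,"ax":0,"ay":0,"az":4},{"claw":5,"tx":0,"ty":0,"tz":0,"ax":0,"ay":0,"az":4},{"claw":5,"tx":0,"ty":0,"tz":0,"ax":0,"ay":0,"az":0}]'
python3 -c "
from h import *
st()"
```

```text
t: 5.42
eef_pos: [0.548, -0.139, 0.3117]
orientation: [-180.0, 0.0, 53.9]
ft_force: [-0.1, 1.3, -12.7]
width: 0.012
t 5.425 pos [ 0.548  -0.139   0.3117] ori [-1.7999e+02  1.0000e-02  5.3930e+01] F [ -0.09   1.28 -12.71] T [0.22  0.182 0.008] w 0.012
t: 5.92
eef_pos: [0.548, -0.1389, 0.3116]
orientation: [-180.0, 0.0, 42.0]
ft_force: [-2.6, 2.3, -11.6]
width: 0.0122
t 5.925 pos [ 0.548  -0.1389  0.3116] ori [-1.7999e+02  2.0000e-02  4.2010e+01] F [ -2.63   2.26 -11.56] T [0.432 0.405 0.014] w 0.0122
t: 6.42
eef_pos: [0.548, -0.1389, 0.3116]
orientation: [-180.0, 0.0, 30.1]
ft_force: [-2.7, 3.5, -11.3]
width: 0.0119
t 6.425 pos [ 0.548  -0.1389  0.3116] ori [-1.7998e+02  3.0000e-02  3.0100e+01] F [ -2.7    3.48 -11.3 ] T [0.636 0.614 0.087] w 0.0119
```

```bash
python3 -m crank '[{"claw":5,"tx":0,"ty":-0.5,"tz":0,"ax":0,"ay":0,"az":0},{"claw":5,"tx":0,"ty":0,"tz":0,"ax":0,"ay":0,"az":0}]'
python3 -c "
from h import *
st()"
python3 -m crank '[{"claw":5,"tx":0,"ty":-0.3,"tz":0,"ax":0,"ay":0,"az":2},{"claw":5,"tx":0,"ty":0,"tz":0,"ax":0,"ay":0,"az":2},{"claw":5,"tx":0,"ty":0,"tz":0,"ax":0,"ay":0,"az":0}]'
python3 -c "
from h import *
st()"
```

```text
t: 6.68
eef_pos: [0.5478, -0.1387, 0.3118]
orientation: [180.0, -0.0, 30.0]
ft_force: [-1.4, 1.9, -11.0]
width: 0.012
t 6.675 pos [ 0.5478 -0.1387  0.3118] ori [ 1.7999e+02 -1.0000e-02  3.0050e+01] F [ -1.36   1.87 -11.  ] T [0.381 0.464 0.039] w 0.012
t: 7.05
eef_pos: [0.5477, -0.1384, 0.3117]
orientation: [180.0, 0.0, 25.9]
ft_force: [-0.6, -0.1, -12.0]
width: 0.012
t 7.05 pos [ 0.5477 -0.1384  0.3117] ori [1.7998e+02 1.0000e-02 2.5930e+01] F [ -0.65  -0.08 -12.04] T [ 0.042  0.413 -0.001] w 0.012
```

```bash
cat > chk.py <<'E'
from h import *
import sys
o=st(); sys.exit(abs(o["torque"][2])>.11 or np.hypot(*o["ft_force"][:2])>5)
E
C="python3 chk.py"
python3 -m crank '[{"claw":5,"tx":0,"ty":0,"tz":0,"ax":0,"ay":0,"az":1},{"claw":5,"tx":0,"ty":0,"tz":0,"ax":0,"ay":0,"az":0}]' >/dev/null && $C &&
python3 -m crank '[{"claw":5,"tx":0,"ty":0,"tz":0,"ax":0,"ay":0,"az":1},{"claw":5,"tx":0,"ty":0,"tz":0,"ax":0,"ay":0,"az":0}]' >/dev/null && $C &&
python3 -m crank '[{"claw":5,"tx":0,"ty":0,"tz":0,"ax":0,"ay":0,"az":1},{"claw":5,"tx":0,"ty":0,"tz":0,"ax":0,"ay":0,"az":0}]' >/dev/null && $C &&
python3 -m crank '[{"claw":5,"tx":0,"ty":0,"tz":0,"ax":0,"ay":0,"az":1},{"claw":5,"tx":0,"ty":0,"tz":0,"ax":0,"ay":0,"az":0}]' >/dev/null && $C &&
python3 -m crank '[{"claw":5,"tx":0,"ty":0,"tz":0,"ax":0,"ay":0,"az":1},{"claw":5,"tx":0,"ty":0,"tz":0,"ax":0,"ay":0,"az":0}]' >/dev/null && $C &&
python3 -m crank '[{"claw":5,"tx":0,"ty":0,"tz":0,"ax":0,"ay":0,"az":1},{"claw":5,"tx":0,"ty":0,"tz":0,"ax":0,"ay":0,"az":0}]' >/dev/null && $C &&
python3 -m crank '[{"claw":5,"tx":0,"ty":0,"tz":0,"ax":0,"ay":0,"az":1},{"claw":5,"tx":0,"ty":0,"tz":0,"ax":0,"ay":0,"az":0}]' >/dev/null && $C &&
python3 -m crank '[{"claw":5,"tx":0,"ty":0,"tz":0,"ax":0,"ay":0,"az":1},{"claw":5,"tx":0,"ty":0,"tz":0,"ax":0,"ay":0,"az":0}]' >/dev/null && $C
```

```text
t 7.3 pos [ 0.5477 -0.1384  0.3117] ori [1.7999e+02 1.0000e-02 2.4950e+01] F [ -1.56   0.17 -11.73] T [-0.076  0.314  0.036] w 0.0121False
```

```bash
cat > chk.py <<'E'
from h import *
import sys
o=st(); sys.exit(int(abs(o["torque"][2])>.11 or np.hypot(*o["ft_force"][:2])>5))
E
C="python3 chk.py"
python3 -m crank '[{"claw":5,"tx":0,"ty":0,"tz":0,"ax":0,"ay":0,"az":1},{"claw":5,"tx":0,"ty":0,"tz":0,"ax":0,"ay":0,"az":0}]' >/dev/null && $C &&
python3 -m crank '[{"claw":5,"tx":0,"ty":0,"tz":0,"ax":0,"ay":0,"az":1},{"claw":5,"tx":0,"ty":0,"tz":0,"ax":0,"ay":0,"az":0}]' >/dev/null && $C &&
python3 -m crank '[{"claw":5,"tx":0,"ty":0,"tz":0,"ax":0,"ay":0,"az":1},{"claw":5,"tx":0,"ty":0,"tz":0,"ax":0,"ay":0,"az":0}]' >/dev/null && $C &&
python3 -m crank '[{"claw":5,"tx":0,"ty":0,"tz":0,"ax":0,"ay":0,"az":1},{"claw":5,"tx":0,"ty":0,"tz":0,"ax":0,"ay":0,"az":0}]' >/dev/null && $C &&
python3 -m crank '[{"claw":5,"tx":0,"ty":0,"tz":0,"ax":0,"ay":0,"az":1},{"claw":5,"tx":0,"ty":0,"tz":0,"ax":0,"ay":0,"az":0}]' >/dev/null && $C &&
python3 -m crank '[{"claw":5,"tx":0,"ty":0,"tz":0,"ax":0,"ay":0,"az":1},{"claw":5,"tx":0,"ty":0,"tz":0,"ax":0,"ay":0,"az":0}]' >/dev/null && $C &&
python3 -m crank '[{"claw":5,"tx":0,"ty":0,"tz":0,"ax":0,"ay":0,"az":1},{"claw":5,"tx":0,"ty":0,"tz":0,"ax":0,"ay":0,"az":0}]' >/dev/null && $C &&
python3 -m crank '[{"claw":5,"tx":0,"ty":0,"tz":0,"ax":0,"ay":0,"az":1},{"claw":5,"tx":0,"ty":0,"tz":0,"ax":0,"ay":0,"az":0}]' >/dev/null && $C
```

```text
t 7.55 pos [ 0.5477 -0.1384  0.3117] ori [179.99   0.    23.95] F [ -2.33  -0.3  -11.64] T [-0.038  0.307 -0.067] w 0.0119
t 7.8 pos [ 0.5477 -0.1384  0.3117] ori [179.99   0.    22.94] F [ -1.1   -0.05 -12.53] T [-0.076  0.353 -0.026] w 0.0123
t 8.05 pos [ 0.5477 -0.1384  0.3117] ori [179.99   0.    21.95] F [ -0.63  -0.81 -11.76] T [-0.037  0.312 -0.032] w 0.012
t 8.3 pos [ 0.5477 -0.1383  0.3117] ori [179.99   0.    20.95] F [ -2.6    0.67 -11.77] T [-0.049  0.394 -0.021] w 0.012
t 8.55 pos [ 0.5477 -0.1384  0.3117] ori [179.99   0.    19.95] F [ -2.32   0.24 -11.83] T [-0.018  0.362 -0.012] w 0.0119
t 8.8 pos [ 0.5477 -0.1384  0.3117] ori [180.     0.    18.95] F [ -1.82   0.9  -12.87] T [ 0.01   0.354 -0.035] w 0.0123
t 9.05 pos [ 0.5477 -0.1384  0.3117] ori [180.     0.    17.95] F [ -1.35   1.27 -11.48] T [0.103 0.319 0.002] w 0.0124
t 9.3 pos [ 0.5477 -0.1384  0.3117] ori [180.     0.    16.95] F [ -1.8    1.12 -11.91] T [ 0.107  0.402 -0.001] w 0.0125
```

```bash
C="python3 chk.py"
python3 -m crank '[{"claw":5,"tx":-0.4,"ty":0,"tz":0,"ax":0,"ay":0,"az":1},{"claw":5,"tx":0,"ty":0,"tz":0,"ax":0,"ay":0,"az":0}]' >/dev/null && $C &&
python3 -m crank '[{"claw":5,"tx":0,"ty":0,"tz":0,"ax":0,"ay":0,"az":1},{"claw":5,"tx":0,"ty":0,"tz":0,"ax":0,"ay":0,"az":0}]' >/dev/null && $C &&
python3 -m crank '[{"claw":5,"tx":0,"ty":0,"tz":0,"ax":0,"ay":0,"az":1},{"claw":5,"tx":0,"ty":0,"tz":0,"ax":0,"ay":0,"az":0}]' >/dev/null && $C &&
python3 -m crank '[{"claw":5,"tx":0,"ty":0,"tz":0,"ax":0,"ay":0,"az":1},{"claw":5,"tx":0,"ty":0,"tz":0,"ax":0,"ay":0,"az":0}]' >/dev/null && $C &&
python3 -m crank '[{"claw":5,"tx":0,"ty":0,"tz":0,"ax":0,"ay":0,"az":1},{"claw":5,"tx":0,"ty":0,"tz":0,"ax":0,"ay":0,"az":0}]' >/dev/null && $C &&
python3 -m crank '[{"claw":5,"tx":0,"ty":0,"tz":0,"ax":0,"ay":0,"az":1},{"claw":5,"tx":0,"ty":0,"tz":0,"ax":0,"ay":0,"az":0}]' >/dev/null && $C &&
python3 -m crank '[{"claw":5,"tx":0,"ty":0,"tz":0,"ax":0,"ay":0,"az":1},{"claw":5,"tx":0,"ty":0,"tz":0,"ax":0,"ay":0,"az":0}]' >/dev/null && $C &&
python3 -m crank '[{"claw":5,"tx":0,"ty":0,"tz":0,"ax":0,"ay":0,"az":1},{"claw":5,"tx":0,"ty":0,"tz":0,"ax":0,"ay":0,"az":0}]' >/dev/null && $C &&
python3 -m crank '[{"claw":5,"tx":0,"ty":0,"tz":0,"ax":0,"ay":0,"az":1},{"claw":5,"tx":0,"ty":0,"tz":0,"ax":0,"ay":0,"az":0}]' >/dev/null && $C &&
python3 -m crank '[{"claw":5,"tx":0,"ty":0,"tz":0,"ax":0,"ay":0,"az":1},{"claw":5,"tx":0,"ty":0,"tz":0,"ax":0,"ay":0,"az":0}]' >/dev/null && $C &&
python3 -m crank '[{"claw":5,"tx":0,"ty":0,"tz":0,"ax":0,"ay":0,"az":1},{"claw":5,"tx":0,"ty":0,"tz":0,"ax":0,"ay":0,"az":0}]' >/dev/null && $C &&
python3 -m crank '[{"claw":5,"tx":0,"ty":0,"tz":0,"ax":0,"ay":0,"az":1},{"claw":5,"tx":0,"ty":0,"tz":0,"ax":0,"ay":0,"az":0}]' >/dev/null && $C
```

```text
t 9.55 pos [ 0.5474 -0.1384  0.3118] ori [ 1.7999e+02 -2.0000e-02  1.5960e+01] F [  0.68   0.67 -11.77] T [ 0.252 -0.053 -0.066] w 0.0121
t 9.8 pos [ 0.5474 -0.1384  0.3118] ori [ 1.7999e+02 -1.0000e-02  1.4950e+01] F [  0.45   1.09 -11.23] T [ 0.316 -0.128 -0.04 ] w 0.0125
t 10.05 pos [ 0.5474 -0.1384  0.3117] ori [ 1.7999e+02 -1.0000e-02  1.3950e+01] F [  1.29   1.87 -13.14] T [ 0.373 -0.23  -0.028] w 0.012
t 10.3 pos [ 0.5473 -0.1384  0.3117] ori [179.99  -0.    12.95] F [  1.69   1.46 -11.08] T [ 0.472 -0.313  0.018] w 0.0123
t 10.55 pos [ 0.5473 -0.1384  0.3117] ori [179.99  -0.    11.95] F [  1.62   2.13 -11.6 ] T [ 0.56  -0.272 -0.035] w 0.0117
t 10.8 pos [ 0.5473 -0.1384  0.3117] ori [180.     0.    10.95] F [  2.02   2.68 -11.67] T [ 0.57  -0.301 -0.042] w 0.0121
t 11.05 pos [ 0.5473 -0.1385  0.3117] ori [1.80e+02 1.00e-02 9.95e+00] F [  2.36   3.45 -11.83] T [ 0.627 -0.345  0.003] w 0.0124
t 11.3 pos [ 0.5473 -0.1385  0.3117] ori [179.99  -0.     8.95] F [  1.84   2.7  -12.03] T [ 0.652 -0.339  0.036] w 0.0123
t 11.55 pos [ 0.5473 -0.1385  0.3117] ori [179.99  -0.     7.95] F [  1.3    1.8  -11.77] T [ 0.477 -0.314  0.018] w 0.0121
t 11.8 pos [ 0.5473 -0.1386  0.3117] ori [179.99   0.     6.95] F [  1.51   0.98 -12.01] T [ 0.331 -0.365  0.114] w 0.012
```

```bash
C="python3 chk.py"
python3 -m crank '[{"claw":5,"tx":0,"ty":0,"tz":0,"ax":0,"ay":0,"az":0},{"claw":5,"tx":0,"ty":0,"tz":0,"ax":0,"ay":0,"az":0}]' >/dev/null; $C
python3 -m crank '[{"claw":5,"tx":0,"ty":0,"tz":0,"ax":0,"ay":0,"az":0.5},{"claw":5,"tx":0,"ty":0,"tz":0,"ax":0,"ay":0,"az":0}]' >/dev/null ; $C
```

```text
t 12.05 pos [ 0.5473 -0.1386  0.3118] ori [179.99  -0.     6.97] F [  1.68   1.16 -12.24] T [ 0.28  -0.362  0.116] w 0.0118
t 12.3 pos [ 0.5473 -0.1386  0.3117] ori [179.98  -0.     6.45] F [  2.95   0.29 -12.93] T [ 0.148 -0.402  0.177] w 0.0119
```

```bash
C="python3 chk.py"
python3 -m crank '[{"claw":5,"tx":0,"ty":0,"tz":0,"ax":0,"ay":0,"az":-2},{"claw":5,"tx":0.3,"ty":-0.4,"tz":0,"ax":0,"ay":0,"az":-2},{"claw":5,"tx":0,"ty":0,"tz":0,"ax":0,"ay":0,"az":0}]' >/dev/null; $C
python3 -m crank '[{"claw":5,"tx":0,"ty":0,"tz":1.5,"ax":0,"ay":0,"az":0},{"claw":5,"tx":0,"ty":0,"tz":1,"ax":0,"ay":0,"az":0},{"claw":5,"tx":0,"ty":0,"tz":1,"ax":0,"ay":0,"az":0},{"claw":5,"tx":0,"ty":0,"tz":0,"ax":0,"ay":0,"az":0}]' >/dev/null ; $C
python3 -m crank '[{"claw":5,"tx":0,"ty":0,"tz":1,"ax":0,"ay":0,"az":0},{"claw":5,"tx":0,"ty":0,"tz":0,"ax":0,"ay":0,"az":0}]' >/dev/null ; $C
```

```text
t 12.675 pos [ 0.5474 -0.1382  0.3117] ori [180.     0.    10.51] F [  0.38   0.24 -11.52] T [-0.04  -0.088 -0.002] w 0.0128
t 13.175 pos [ 0.5475 -0.1381  0.3082] ori [1.7999e+02 1.0000e-02 1.0460e+01] F [ -0.31  -1.51 -11.4 ] T [-0.146  0.044 -0.031] w 0.0123
t 13.425 pos [ 0.5475 -0.1381  0.3072] ori [179.99   0.    10.47] F [ -0.34  -0.74 -10.41] T [-0.168  0.12   0.056] w 0.0121
```

Still under spring load at 11 mm lift, so the lug is below the crest and in the notch. I'll lower on to the floor.

```bash
C="python3 chk.py"
python3 -m crank '[{"claw":5,"tx":0,"ty":0,"tz":1,"ax":0,"ay":0,"az":0},{"claw":5,"tx":0,"ty":0,"tz":0,"ax":0,"ay":0,"az":0}]' >/dev/null ; $C
python3 -m crank '[{"claw":5,"tx":0,"ty":0,"tz":0.8,"ax":0,"ay":0,"az":0},{"claw":5,"tx":0,"ty":0,"tz":0,"ax":0,"ay":0,"az":0}]' >/dev/null ; $C
python3 -m crank '[{"claw":5,"tx":0,"ty":0,"tz":0.6,"ax":0,"ay":0,"az":0},{"claw":5,"tx":0,"ty":0,"tz":0,"ax":0,"ay":0,"az":0}]' >/dev/null ; $C
```

```text
t 13.675 pos [ 0.5475 -0.1381  0.3062] ori [179.99   0.    10.47] F [-0.32  0.04 -9.37] T [-0.218  0.166 -0.085] w 0.0121
t 13.925 pos [ 0.5475 -0.1381  0.3054] ori [180.     0.    10.47] F [-0.81 -1.89 -8.81] T [-0.202  0.138 -0.014] w 0.0125
t 14.175 pos [ 0.5476 -0.1381  0.3051] ori [ 1.7999e+02 -2.0000e-02  1.0470e+01] F [-3.22  0.65 -2.77] T [-0.068  0.471  0.002] w 0.0122
```

```bash
C="python3 chk.py"
python3 -m crank '[{"claw":5,"tx":0,"ty":0,"tz":0.4,"ax":0,"ay":0,"az":0},{"claw":20,"tx":0,"ty":0,"tz":0,"ax":0,"ay":0,"az":0},{"claw":40,"tx":0,"ty":0,"tz":0,"ax":0,"ay":0,"az":0},{"claw":40,"tx":0,"ty":0,"tz":0,"ax":0,"ay":0,"az":0}]' >/dev/null ; $C
python3 -m crank '[{"claw":50,"tx":0,"ty":0,"tz":-30,"ax":0,"ay":0,"az":0},{"claw":50,"tx":0,"ty":0,"tz":-40,"ax":0,"ay":0,"az":0},{"claw":50,"tx":0,"ty":0,"tz":-20,"ax":0,"ay":0,"az":0},{"claw":50,"tx":0,"ty":0,"tz":0,"ax":0,"ay":0,"az":0}]' >/dev/null ; $C
python3 - <<'E'
from h import *
p,d=camera('side');cv2.imwrite('pics/s2.png',cv2.resize(p[200:330,280:440],None,fx=4,fy=4,interpolation=cv2.INTER_CUBIC))
c=calibration('side');R=np.array(c["R"]);t=np.array(c["t"])
for b in blobs(p,(8,150,90),(22,255,255),(320,200,380,270)): print(b[0].round(1),b[1])
v,u=np.mgrid[200:330,280:400];u=u.ravel();v=v.ravel()
q=cv2.undistortPoints(np.c_[u,v].astype(float)[:,None],np.array(c["K"]),np.array(c["D"]))[:,0]
z=d[v,u];X=(np.c_[q*z[:,None],z]-t)@R
m=(z>0)&(X[:,2]>.135)&(X[:,2]<.175)&(np.hypot(X[:,0]-.548,X[:,1]+.139)<.035)
print(X[m].mean(0),np.sort(X[m,2])[-40:].mean(),cv2.minAreaRect((X[m,:2]*1000).astype(np.float32)))
D=np.load('pics/side0.npy');z=D[v,u];X=(np.c_[q*z[:,None],z]-t)@R
m=(z>0)&(X[:,2]>.135)&(X[:,2]<.175)&(np.hypot(X[:,0]-.548,X[:,1]+.139)<.035)
print("before",X[m].mean(0),np.sort(X[m,2])[-40:].mean())
E
```

```text
t 14.675 pos [ 0.5477 -0.138   0.3045] ori [ 1.7999e+02 -2.0000e-02  1.0480e+01] F [ 0.19 -1.1  -0.96] T [-0.004  0.025 -0.042] w 0.0396
t 15.175 pos [ 0.5477 -0.138   0.3953] ori [ 1.7999e+02 -1.1000e-01  1.0500e+01] F [ 0.66 -0.56 -1.39] T [ 0.051  0.005 -0.036] w 0.0501
[346.  257.2] [338 249  16  17 117]
[ 0.54705131 -0.14107633  0.15209104] 0.1568249218666208 ((548.1078491210938, -139.42991638183594), (38.41463088989258, 11.750109672546387), 8.891840934753418)
before [ 0.54658224 -0.14167528  0.14607751] 0.14856889419160374
```

View pics/s2.png

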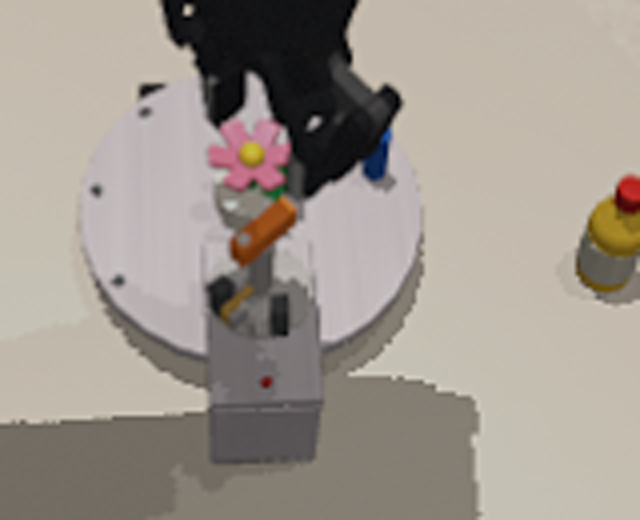

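The knob now stands turned by about 51°, bar at roughly (265,232) in the crop. By depth it sits about 8 mm higher than before, so it is parked on its own. Next is the post.

```bash
python3 -c "
from h import *
o=st();p=o['eef_pos']*1000
rows(667.5-p[0],-86.8-p[1],290-p[2],-16-o['orientation'][2],4,o['orientation'][2]);print(np.round(o['q'],1))
for uv in ((286,146),(286,158)): print('tumbler',onz('top',uv,.13))"
```

```text
t 15.225 pos [ 0.5475 -0.1378  0.3942] ori [-1.7999e+02 -2.0000e-02  1.0500e+01] F [ 0.05 -0.04 -0.01] T [0.006 0.072 0.061] w 0.0501
[31.8 -7.1 26.   6.6]
[ 30.8 -10.7  26.    6.6]
[ 29.3 -14.2  26.    6.6]
[ 27.5 -17.5  26.    6.6]
[-29.8  26.2  53.5 103.2 -23.6  62.6 -47.4]
tumbler [0.7617005  0.10149827 0.13      ]
tumbler [0.72906487 0.10023699 0.13      ]
```

```bash
python3 -m crank '[{"claw":45,"tx":31.8,"ty":-7.1,"tz":20,"ax":0,"ay":0,"az":6.6},{"claw":45,"tx":30.8,"ty":-10.7,"tz":20,"ax":0,"ay":0,"az":6.6},{"claw":45,"tx":29.3,"ty":-14.2,"tz":32,"ax":0,"ay":0,"az":6.6},{"claw":45,"tx":27.5,"ty":-17.5,"tz":32,"ax":0,"ay":0,"az":6.6},{"claw":45,"tx":0,"ty":0,"tz":0,"ax":0,"ay":0,"az":0}]'
python3 -c "
from h import *
o=st();p=o['eef_pos']*1000
rows(667.5-p[0],-86.8-p[1],226-p[2],-16-o['orientation'][2],1,o['orientation'][2]);print(np.round(o['q'],1))
p,d=camera('side');cv2.imwrite('pics/s3.png',cv2.resize(p[130:330,280:480],None,fx=3,fy=3,interpolation=cv2.INTER_CUBIC))"
```

```text
t: 15.85
eef_pos: [0.6679, -0.0852, 0.2854]
orientation: [179.9, 0.3, -15.9]
ft_force: [-0.9, -0.6, 0.2]
width: 0.0449
t 15.85 pos [ 0.6679 -0.0852  0.2854] ori [179.88   0.32 -15.89] F [-0.87 -0.56  0.22] T [-0.021  0.002  0.007] w 0.0449
[ 0.   1.7 59.4  0.1]
[-27.7  46.2  50.2  91.5 -39.   61.6 -72.5]
```

View pics/s3.png

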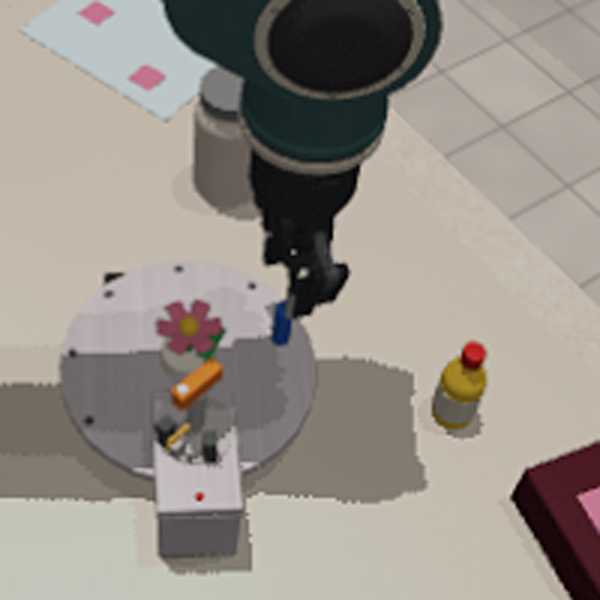

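The open gripper hangs over the post, which is at (283,322) in the crop, with the fingers along the tangent. I'll descend and close.

```bash
C="python3 chk.py"
python3 -m crank '[{"claw":45,"tx":0,"ty":1.7,"tz":15,"ax":0,"ay":0,"az":0},{"claw":45,"tx":0,"ty":0,"tz":15,"ax":0,"ay":0,"az":0},{"claw":45,"tx":0,"ty":0,"tz":15,"ax":0,"ay":0,"az":0},{"claw":45,"tx":0,"ty":0,"tz":14,"ax":0,"ay":0,"az":0},{"claw":45,"tx":0,"ty":0,"tz":0,"ax":0,"ay":0,"az":0}]' >/dev/null; $C
python3 -m crank '[{"claw":24,"tx":0,"ty":0,"tz":0,"ax":0,"ay":0,"az":0},{"claw":20,"tx":0,"ty":0,"tz":0,"ax":0,"ay":0,"az":0},{"claw":10,"tx":0,"ty":0,"tz":0,"ax":0,"ay":0,"az":0},{"claw":10,"tx":0,"ty":0,"tz":0,"ax":0,"ay":0,"az":0}]' 20 >/dev/null; $C
python3 -c "
from h import *
A=np.array([590.7,-65]);r=np.hypot(76.8,21.8)
o=get_obs();y=o['orientation'][2];p=o['eef_pos'][:2]*1000;print(p-A,np.hypot(*(p-A)),np.degrees(np.arctan2(*(p-A)[::-1])))"
```

```text
t 16.525 pos [ 0.6667 -0.0885  0.2302] ori [ 1.7997e+02  8.0000e-02 -1.5930e+01] F [ 0.19 -0.22  0.08] T [0.009 0.024 0.001] w 0.0451
t 17.025 pos [ 0.6672 -0.0885  0.232 ] ori [-1.7998e+02 -5.0000e-02 -1.5920e+01] F [-0.71  0.71  6.07] T [ 0.291  0.056 -0.031] w 0.0151
[ 76.49572098 -23.52968213] 80.03275123302133 -17.097622584616733
```

```bash
cat > arc.py <<'E'
from h import *
o=st();d=o['eef_pos'][:2]*1000-[590.7,-65]
th=np.degrees(np.arctan2(d[1],d[0]));print("r",np.hypot(*d).round(1),"turn",round(th+16,1),"yaw-th",round(o['orientation'][2]-th,1),"Fr",(o['ft_force'][:2]@d/np.hypot(*d)).round(1),"Ft",((o['ft_force'][1]*d[0]-o['ft_force'][0]*d[1])/np.hypot(*d)).round(1),np.round(o['q'],0))
E
python3 -m crank '[{"claw":10,"tx":-0.3,"ty":-7,"tz":0,"ax":0,"ay":0,"az":-5},{"claw":10,"tx":-0.3,"ty":-7,"tz":0,"ax":0,"ay":0,"az":-5},{"claw":10,"tx":-0.3,"ty":-7,"tz":0,"ax":0,"ay":0,"az":-5},{"claw":10,"tx":0,"ty":0,"tz":0,"ax":0,"ay":0,"az":0}]'>/dev/null; python3 arc.py
python3 -m crank '[{"claw":10,"tx":-0.3,"ty":-7,"tz":0,"ax":0,"ay":0,"az":-5},{"claw":10,"tx":-0.3,"ty":-7,"tz":0,"ax":0,"ay":0,"az":-5},{"claw":10,"tx":-0.3,"ty":-7,"tz":0,"ax":0,"ay":0,"az":-5},{"claw":10,"tx":0,"ty":0,"tz":0,"ax":0,"ay":0,"az":0}]'>/dev/null; python3 arc.py
```

```text
t 17.525 pos [ 0.6706 -0.0675  0.232 ] ori [-1.7999e+02 -1.2000e-01 -9.0000e-01] F [6.41 0.76 3.48] T [ 0.11  -1.367  0.006] w 0.0153
r 80.0 turn 14.2 yaw-th 0.9 Fr 6.4 Ft 1.0 [-26.  48.  44.  93. -39.  55. -59.]
t 18.025 pos [ 0.6685 -0.0463  0.2321] ori [ 1.7999e+02 -1.7000e-01  1.4080e+01] F [10.25  3.46 -0.63] T [ 0.629 -2.013  0.039] w 0.015
r 80.0 turn 29.5 yaw-th 0.6 Fr 10.8 Ft 1.0 [-26.  46.  41.  93. -36.  54. -48.]
```

```bash

python3 -m crank '[{"claw":10,"tx":0.9,"ty":-7,"tz":0,"ax":0,"ay":0,"az":-5},{"claw":10,"tx":0.1,"ty":-7,"tz":0,"ax":0,"ay":0,"az":-5},{"claw":10,"tx":-0.2,"ty":-7,"tz":0,"ax":0,"ay":0,"az":-5},{"claw":10,"tx":0,"ty":0,"tz":0,"ax":0,"ay":0,"az":0}]'>/dev/null; python3 arc.py
```

```text
t 18.525 pos [ 0.6618 -0.0268  0.232 ] ori [ 1.800e+02 -6.000e-02  2.904e+01] F [1.62 1.96 5.9 ] T [ 0.491 -0.412  0.02 ] w 0.0153
r 80.7 turn 44.2 yaw-th 0.8 Fr 2.4 Ft 1.0 [-26.  45.  38.  95. -33.  52. -37.]
```

```bash

python3 -m crank '[{"claw":10,"tx":0,"ty":-7,"tz":0,"ax":0,"ay":0,"az":-5},{"claw":10,"tx":-0.1,"ty":-7,"tz":0,"ax":0,"ay":0,"az":-5},{"claw":10,"tx":-0.2,"ty":-7,"tz":0,"ax":0,"ay":0,"az":-5},{"claw":10,"tx":0,"ty":0,"tz":0,"ax":0,"ay":0,"az":0}]'>/dev/null; python3 arc.py
python3 -m crank '[{"claw":10,"tx":0,"ty":-4.2,"tz":0,"ax":0,"ay":0,"az":-3},{"claw":10,"tx":0,"ty":-2.8,"tz":0,"ax":0,"ay":0,"az":-2},{"claw":10,"tx":0,"ty":0,"tz":0,"ax":0,"ay":0,"az":0}]'>/dev/null; python3 arc.py
```

```text
t 19.025 pos [ 0.6497 -0.0097  0.232 ] ori [ 1.7999e+02 -6.0000e-02  4.4030e+01] F [1.65 2.38 6.38] T [ 0.528 -0.28   0.114] w 0.0152
r 80.8 turn 59.1 yaw-th 0.9 Fr 2.8 Ft 0.6 [-26.  42.  34.  96. -30.  50. -25.]
t 19.4 pos [ 0.6449 -0.0049  0.232 ] ori [ 1.7998e+02 -5.0000e-02  4.8970e+01] F [0.9  2.84 7.99] T [ 0.579 -0.268  0.07 ] w 0.0154
r 80.9 turn 64.0 yaw-th 1.0 Fr 2.7 Ft 1.2 [-26.  42.  33.  97. -29.  50. -21.]
```

```bash

python3 -m crank '[{"claw":10,"tx":0,"ty":-2.8,"tz":0,"ax":0,"ay":0,"az":-2},{"claw":10,"tx":0,"ty":-1.4,"tz":0,"ax":0,"ay":0,"az":-1},{"claw":10,"tx":0,"ty":0,"tz":0,"ax":0,"ay":0,"az":0}]'>/dev/null; python3 arc.py
python3 -m crank '[{"claw":10,"tx":0,"ty":-1.4,"tz":0,"ax":0,"ay":0,"az":-1},{"claw":10,"tx":0,"ty":0,"tz":0,"ax":0,"ay":0,"az":0}]'>/dev/null; python3 arc.py
python3 -m crank '[{"claw":10,"tx":0,"ty":-1,"tz":0,"ax":0,"ay":0,"az":-0.7},{"claw":10,"tx":0,"ty":0,"tz":0,"ax":0,"ay":0,"az":0}]'>/dev/null; python3 arc.py
```

```text
t 19.775 pos [ 0.6418 -0.0022  0.232 ] ori [ 1.7996e+02 -6.0000e-02  5.1950e+01] F [1.73 3.19 7.51] T [ 0.563 -0.429  0.013] w 0.0154
r 80.9 turn 66.9 yaw-th 1.1 Fr 3.6 Ft 0.7 [-26.  41.  33.  98. -28.  49. -19.]
t 20.025 pos [ 0.6407 -0.0014  0.232 ] ori [ 1.7995e+02 -6.0000e-02  5.2950e+01] F [2.93 2.02 6.9 ] T [ 0.559 -0.494  0.08 ] w 0.0152
r 80.9 turn 67.8 yaw-th 1.1 Fr 3.4 Ft -1.1 [-26.  41.  32.  98. -28.  49. -18.]
t 20.275 pos [ 0.6399 -0.0008  0.232 ] ori [ 1.7995e+02 -6.0000e-02  5.3640e+01] F [3.   3.17 6.51] T [ 0.522 -0.569  0.067] w 0.0152
r 80.9 turn 68.5 yaw-th 1.1 Fr 4.3 Ft -0.5 [-25.  41.  32.  98. -28.  49. -18.]
```

```bash

python3 -m crank '[{"claw":10,"tx":0.2,"ty":-0.8,"tz":0,"ax":0,"ay":0,"az":-0.6},{"claw":10,"tx":0,"ty":0,"tz":0,"ax":0,"ay":0,"az":0}]'>/dev/null; python3 arc.py
python3 -m crank '[{"claw":10,"tx":0.2,"ty":-0.8,"tz":0,"ax":0,"ay":0,"az":-0.6},{"claw":10,"tx":0,"ty":0,"tz":0,"ax":0,"ay":0,"az":0}]'>/dev/null; python3 arc.py
python3 -m crank '[{"claw":10,"tx":0,"ty":-0.8,"tz":0,"ax":0,"ay":0,"az":-0.6},{"claw":10,"tx":0,"ty":0,"tz":0,"ax":0,"ay":0,"az":0}]'>/dev/null; python3 arc.py
```

```text
t 20.525 pos [ 6.394e-01 -3.000e-04  2.320e-01] ori [ 1.7995e+02 -5.0000e-02  5.4240e+01] F [2.69 2.68 6.49] T [ 0.362 -0.451 -0.024] w 0.0151
r 81.0 turn 69.1 yaw-th 1.2 Fr 3.8 Ft -0.5 [-25.  41.  32.  98. -27.  49. -17.]
t 20.775 pos [6.388e-01 2.000e-04 2.320e-01] ori [ 1.7995e+02 -4.0000e-02  5.4830e+01] F [1.86 1.75 7.49] T [ 0.298 -0.296 -0.055] w 0.0151
r 81.0 turn 69.6 yaw-th 1.2 Fr 2.5 Ft -0.5 [-25.  41.  32.  98. -27.  49. -17.]
t 21.025 pos [6.383e-01 6.000e-04 2.320e-01] ori [ 1.7991e+02 -4.0000e-02  5.5440e+01] F [4.44 0.4  4.96] T [ 0.004 -0.954 -0.054] w 0.015
r 81.0 turn 70.0 yaw-th 1.4 Fr 2.9 Ft -3.4 [-25.  41.  32.  98. -27.  49. -16.]
```

```bash

python3 -m crank '[{"claw":10,"tx":0,"ty":-0.8,"tz":0,"ax":0,"ay":0,"az":0},{"claw":10,"tx":0,"ty":0,"tz":0,"ax":0,"ay":0,"az":0}]'>/dev/null; python3 arc.py
python3 -m crank '[{"claw":10,"tx":0,"ty":-0.6,"tz":0,"ax":0,"ay":0,"az":0},{"claw":10,"tx":0,"ty":0,"tz":0,"ax":0,"ay":0,"az":0}]'>/dev/null; python3 arc.py
```

```text
t 21.275 pos [0.638  0.0007 0.232 ] ori [ 1.7983e+02 -5.0000e-02  5.5420e+01] F [ 9.35 -1.75  2.08] T [-0.468 -2.083 -0.049] w 0.0152
r 80.9 turn 70.3 yaw-th 1.2 Fr 4.0 Ft -8.6 [-25.  41.  32.  98. -27.  49. -16.]
t 21.525 pos [0.6378 0.0008 0.2321] ori [ 1.7976e+02 -6.0000e-02  5.5410e+01] F [13.77 -3.27 -2.29] T [-0.811 -2.925 -0.027] w 0.0153
r 80.9 turn 70.4 yaw-th 1.0 Fr 5.4 Ft -13.1 [-26.  41.  32.  98. -27.  49. -16.]
```

Firm end stop: Ft went from -3 to -13 N with almost no motion. I'll release, rise and check.

```bash

python3 -m crank '[{"claw":20,"tx":0,"ty":0,"tz":0,"ax":0,"ay":0,"az":0},{"claw":40,"tx":0,"ty":0,"tz":0,"ax":0,"ay":0,"az":0},{"claw":40,"tx":0,"ty":0,"tz":0,"ax":0,"ay":0,"az":0}]'; python3 arc.py
python3 -m crank '[{"claw":40,"tx":0,"ty":0,"tz":-20,"ax":0,"ay":0,"az":0},{"claw":40,"tx":0,"ty":0,"tz":-40,"ax":0,"ay":0,"az":0},{"claw":40,"tx":0,"ty":0,"tz":-60,"ax":0,"ay":0,"az":0},{"claw":40,"tx":0,"ty":0,"tz":-60,"ax":0,"ay":0,"az":0},{"claw":40,"tx":0,"ty":0,"tz":0,"ax":0,"ay":0,"az":0}]'
python3 -m crank '[{"claw":40,"tx":-50,"ty":-30,"tz":0,"ax":0,"ay":0,"az":0},{"claw":40,"tx":-50,"ty":-40,"tz":0,"ax":0,"ay":0,"az":0},{"claw":40,"tx":-30,"ty":-50,"tz":0,"ax":0,"ay":0,"az":0},{"claw":40,"tx":0,"ty":-50,"tz":0,"ax":0,"ay":0,"az":0},{"claw":40,"tx":0,"ty":0,"tz":0,"ax":0,"ay":0,"az":0}]'
python3 - <<'E'
from h import *
p,d=camera('top');s,ds=camera('side')
cv2.imwrite('pics/f.png',np.vstack([cv2.resize(p[130:290,240:480],(600,400)),cv2.resize(s[200:330,250:445],(600,400))])[:, :])
im=cv2.imread('pics/f.png');cv2.imwrite('pics/f.png',cv2.resize(im,(450,600)))
for b in blobs(p,(100,120,60),(130,255,255),(290,150,420,260)):
    w=onz('top',b[0],.085);a=w[:2]-[.5907,-.065];print("post",b[0],w,np.hypot(*a),np.degrees(np.arctan2(a[1],a[0])))
p0=cv2.imread('pics/top0.png');w=onz('top',(353.7,186.2),.085)[:2]-[.5907,-.065];print("post0 ang",np.degrees(np.arctan2(w[1],w[0])))
df=cv2.absdiff(p,p0).max(2)
for nm,(x0,y0,x1,y1) in dict(tumbler=(268,138,302,176),glue=(385,145,405,168),tray=(405,232,466,290)).items(): print(nm,"changed px",(df[y0:y1,x0:x1]>40).sum())
E
```

```text
t: 21.9
eef_pos: [0.6364, 0.0017, 0.2312]
orientation: [-180.0, 0.0, 55.5]
ft_force: [0.5, -0.3, -0.9]
width: 0.0399
t 21.9 pos [0.6364 0.0017 0.2312] ori [-1.7996e+02  3.0000e-02  5.5550e+01] F [ 0.54 -0.32 -0.94] T [-0.04  -0.032  0.038] w 0.0399
r 80.9 turn 71.6 yaw-th -0.0 Fr 0.0 Ft -0.6 [-26.  41.  32.  98. -27.  49. -16.]
t: 22.52
eef_pos: [0.637, 0.001, 0.4175]
orientation: [179.7, -0.3, 55.5]
ft_force: [0.1, 0.4, -1.2]
width: 0.0398
t: 23.15
eef_pos: [0.4222, -0.008, 0.4119]
orientation: [-179.9, -0.2, 55.7]
ft_force: [0.9, 0.4, -0.1]
width: 0.04
post [322.54166667 196.125     ] [6.36733029e-01 9.61451308e-05 8.50000000e-02] 0.07972796147702993 54.73378955352441
post0 ang -14.188900124411118
tumbler changed px 0
glue changed px 0
tray changed px 0
```

View pics/f.png

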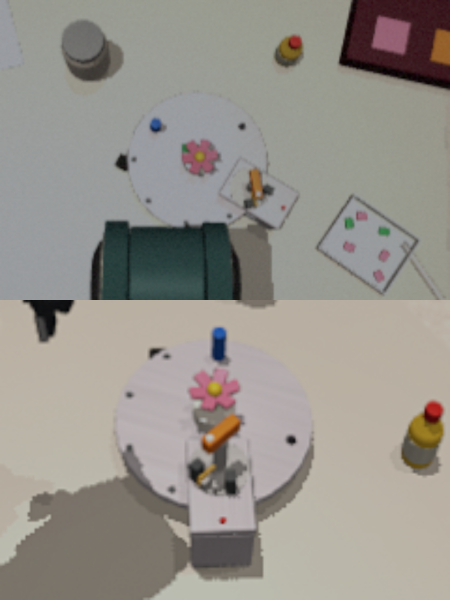

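The post is now at about (155,125) in the top part of the picture, 68.9° round from its start. The knob is still raised and turned, the bystanders are unchanged and the arm is clear.

```bash
python3 -c "
from rig import *
sign_off()"
```

```text
the job is handed in; nothing more can be done
```

The plunger is parked in its rest notch, the disc is turned to its end stop, and I handed the job in at about 23 s of the 70 s allowed.

- **Plunger:** I lifted the knob about 15.6 mm against a spring force of about 12 N. I then twisted it clockwise in 1° steps until it met the stop at about 52°, peaking at 0.18 N m (about 9 N at the lug). I backed off about 3° and let it down. The spring load stayed on past crest height, and the floor took it at about 8.9 mm. After release the knob stood by itself, about 8 mm higher by depth and turned about 51°.
- **Disc:** I turned it by the post until the resistance rose to 13 N with almost no motion. The last picture puts the post 68.9° (1.20 rad) from its start, which is the end stop.
- **Surroundings:** The image areas around the tumbler, glue bottle and parts tray showed no changed pixels. The gripper is open and clear of everything.

**Disagreements:**
- Midway round the arc I saw up to about 11 N of sideways force. The arc radius was about 1 mm too small, and I corrected it.
- The arm's own reading put the disc at about 70° at the stop, against 68.9° from the camera. I put this down to an error of about 1 mm in where I placed the disc's axis.

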